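# Make up two pharmacy orders and stack the emptied tray

### The job

Make up the two orders: stand the squat black jar and the amber dropper bottle in the oblong grey tray, one in each compartment, and stand the carton and the slim black jar (now in the little steel tray) together in the square grey tray. Then stack the emptied little steel tray on the two spare steel trays, nested squarely like them. Leave everything upright, and do not push the glass beaker about or knock it over.

Things in the scene. Friction and masses are not known exactly. Their poses are not given: they have to be found in the camera images.
- squat_jar: Loose squat black screw-lid jar with a blank white label band: an upright cylinder of diameter 60 mm, height 50 mm, about 90 g. Origin at the centre of its underside, z up. Stands on the bench.
- dropper_bottle: Loose amber glass dropper bottle with blank label: body an upright cylinder of diameter 36 mm and 54 mm high, above it a black collar (20 mm wide) and a rubber bulb (12 mm wide), 82 mm high in all, about 80 g. Origin at the centre of its underside, z up. Stands on the bench.
- carton: Loose closed cardboard carton with a white paper band, standing: 56 mm along its x, 36 mm along its y, 60 mm high, about 60 g. Origin at the centre of its underside, z up. Stands on the bench.
- small_tray: Loose little open stainless tray, holding the slim jar: outside 60 mm along x, 96 mm along y, 34 mm high, 100 g. Its lowest 6 mm is a foot of 40 x 76 mm; above that 4 mm walls, upright outside; inner floor at 10 mm. Origin: centre of its underside, z up. The foot drops 6 mm into the mouth (52 x 88 mm) of a like tray, 6 mm play each side: stacked, it stands 28 mm above the tray below.
- spare_trays: Target: two empty trays like small_tray, already nested one on the other, fixed to the bench, 62 mm high in all (rim of the upper one). Origin at the centre of the underside of the lower one; x along the 60 mm side, y along the 96 mm side, z up. A third tray nested on them has its origin 56 mm above this origin.
- slim_jar: Loose slim black screw-lid jar with a blank white label band: an upright cylinder of diameter 36 mm, height 75 mm, about 60 g. Origin at the centre of its underside, z up. Stands on the inner floor of small_tray, on its long centre line, up to 18 mm off the middle.
- oblong_tray: Target: oblong grey plastic tray fixed to the bench, 88 mm along its x, 172 mm along its y, walls 20 mm high and 4 mm thick, floor 4 mm thick. A like divider at y = 0 makes two compartments of about 80 x 80 mm, centred at y = +42 and -42 mm. Origin at the centre of its underside, z up.
- square_tray: Target: square grey plastic tray fixed to the bench, outside 130 x 130 mm, no divider, walls 20 mm high and 4 mm thick, floor 4 mm thick. Origin at the centre of its underside, x and y along its sides, z up.
- beaker: Bystander, to be left alone: a small empty glass beaker, 42 mm across the rim, 55 mm high, standing loose on the bench among the stock. Origin at the centre of its underside, z up.

How it is judged:
At the end, for the whole second after the job is handed in: Squat jar and bottle in the oblong tray, one per compartment; carton and slim jar in the square tray; all standing on the tray floor (4 mm), upright within 0.1 rad. Little tray nested on the spares: centres within 10 mm, 52 to 60 mm up, level to 0.06, turned within 0.25 rad. All released, at rest (((x of squat_jar in the frame of oblong_tray between -0.04 and 0.04 m and y of squat_jar in the frame of oblong_tray between 0.004 and 0.08 m and x of dropper_bottle in the frame of oblong_tray between -0.04 and 0.04 m and y of dropper_bottle in the frame of oblong_tray between -0.08 and -0.004 m) or (x of dropper_bottle in the frame of oblong_tray between -0.04 and 0.04 m and y of dropper_bottle in the frame of oblong_tray between 0.004 and 0.08 m and x of squat_jar in the frame of oblong_tray between -0.04 and 0.04 m and y of squat_jar in the frame of oblong_tray between -0.08 and -0.004 m)) and z of squat_jar in the frame of oblong_tray between 0 and 0.008 m and angle between each of squat_jar, dropper_bottle, carton, slim_jar's own z axis and vertical below 0.1 rad and linear speed of each of squat_jar, dropper_bottle, carton, slim_jar, small_tray below 0.02 m/s and z of dropper_bottle in the frame of oblong_tray between 0 and 0.008 m and x of carton in the frame of square_tray between -0.058 and 0.058 m and y of carton in the frame of square_tray between -0.058 and 0.058 m and z of carton in the frame of square_tray between 0 and 0.008 m and x of slim_jar in the frame of square_tray between -0.058 and 0.058 m and y of slim_jar in the frame of square_tray between -0.058 and 0.058 m and z of slim_jar in the frame of square_tray between 0 and 0.008 m and horizontal distance between small_tray and spare_trays below 0.01 m and z of small_tray in the frame of spare_trays between 0.052 and 0.06 m and angle between small_tray's own z axis and vertical below 0.06 rad and angle between the x axis of small_tray and the x axis of spare_trays, either way round below 0.25 rad); the robot touches nothing.
It fails at once if the beaker is pushed more than 30 mm away or tipped (distance of beaker from where it was at the start of the episode above 0.03 m or angle between beaker's own z axis and vertical above 0.4 rad).
It also fails if it takes over 120 s, if anything falls off the work surface, if the arm or the gripper's body presses on something with over 40 N, if the wrist force passes 120 N, or if a joint passes its speed limit or range.

### The arm

A 7-joint arm with a two-finger parallel gripper is mounted at the origin on the work surface. World frame = base frame: x ahead of the robot, y to its left, z up, the work surface at z = 0. Lengths are in m, angles in rad, forces in N, time in s.
With the tool pointing down it reaches from about 0.4 to 0.85 m from the base axis. Payload 4.5 kg.
Tool frame: the origin (TCP) lies on the centre line of the jaws, within the pads' length; the fingertips stand 25 mm ahead of it and the grasp point (between the pads) lies 6 mm ahead of it; z points along the fingers, y is the line along which they close (so a half turn about z gives the same grasp; the last joint's range is limited). The gripper opens to 88 mm and grips with 3 to 60 N. Pads are 18 mm wide; open, the fingers measure 123 mm over their backs; the gripper's body (75 mm by 187 mm) begins 45 mm behind the grasp point.
Start: joints at [1.284, 0.689, -0.195, 1.565, 0.157, 0.902, -0.215], TCP at [0.197, -0.593, 0.264] pointing down, gripper open.
Joint ranges: [-3.01, 3.01], [-0.46, 2.08], [-1.47, 1.51], [0.13, 2.56], [-1, 4.14], [0.04, 2.09], [-2.66, 2.66]. Speed limits (rad/s): [2.57, 2.57, 3.14, 3.14, 3.14, 3.14, 3.14].

### API

Orientations are given as [roll, pitch, yaw] about the fixed x, y, z axes, in that order (R = Rz(yaw) Ry(pitch) Rx(roll)).
In Python, from cell import r gives the robot as it stands. The module is installed in compiled form; this text tells all that it offers.
- The arm moves only by the tool send_rows, never from a script. Its arguments are lists of equal length, an entry for each row: "offset": the shift along the tool's x, y, z in mm, a list of three; "roll": the turn about the tool's z in degrees. A call has 1 to 20 rows; each row shifts and turns the commanded pose from where the row before left it, along the tool's axes as they then stand; what a row does not reach is not made up. A row lasts 1/8 s, in which the tool goes at most 62.5 mm and 10.7 degrees, less where a joint would pass 70% of its speed; a pose out of reach is approached as far as the arm can. A call is refused whole if a number of a shift passes 62.5 or a number of a turn 10.7, either way. A call with a gripper value outside its range is refused whole. "grip" is the closure, from 0 (fully open) to 1 (shut), set as the call begins (left out, the last holds). The fingers move at their own pace and stop on an object; "squeeze" is the grip in N (left out, the last holds). Time passes only in rows, so rows that do not move let the fingers close. It gives the time, the measured TCP pose, the force, the opening and the grip force at its end, in the units of the state.
- r.observe(): the state, without advancing time (a new reading comes with each control period).
- r.camera(name): name is "side" or "top"; returns a dict with "pixels" (420x560x3 uint8, red, green, blue), "vertical_fov" (degrees; the focal length in pixels is half the picture's height over the tangent of half this angle, whatever the lens; pixels are square), "cx", "cy" (the principal point, pixels), "D" ([k1, k2, p1, p2, k3] as OpenCV has them; the pictures are not rectified), "extrinsics" (4x4, takes a point from world to camera coordinates). Camera axes: x right, y down, z forward; pixel columns grow to the right and rows downward; lengths in m; the calibration is good to about 2 mm. A picture is of the moment at which its call begins. There is no depth.
- r.sign_off(): hands the job in; it is judged then, once.
The state is a dict: "clock": time; "q": joint angles; "qd": joint speeds; "effort": joint torques, N m; "eef_pos": TCP position; "tcp_rot": TCP orientation; "wrist_force": force on the tool from outside, world axes, zero at the start; "torque": the same for the moment, N m; "grip_width": finger opening in m; "grip_force": force on a finger pad.
Only numpy, scipy, OpenCV 4.12 (cv2) and the standard library are available. Lean on these libraries where they do the work, as an engineer would, in place of code of your own. Each camera call takes 0.05 s, during which the arm holds its last target. There are 200 camera calls.

## Working session

There is one attempt and no reset: what is moved stays moved. The work goes in short steps, Python scripts to look and compute and a tool call to move; the robot and the scene stay as the last step left them, time stands still between calls to the robot, and variables do not carry over. Pictures are saved under pics/ and viewed, at most 14 in all, crops included, and the job is handed in when it is done.

Besides the shell and the picture viewer there is one more tool, called after "Emit:" as a command line: name --pt "numbers of a row" for each row, then --argument value for the rest. send_rows: Moves the arm, as the interface text tells. Its arguments: {"type":"object","properties":{"offset":{"type":"array","items":{"type":"array","items":{"type":"number"}}},"roll":{"type":"array","items":{"type":"number"}},"grip":{"type":"number"},"squeeze":{"type":"number"}},"required":["offset","roll"]}

```bash
mkdir -p pics; cat > h.py <<'E'
import numpy as np, cv2
from cell import r
def snap(n,f=None):
    c=r.camera(n)
    if f: cv2.imwrite('pics/'+f,c['pixels'][:,:,::-1])
    return c
def K(c):
    f=210/np.tan(np.radians(c['vertical_fov'])/2)
    return np.array([[f,0,c['cx']],[0,f,c['cy']],[0,0,1]])
def pt(c,uv,z):
    "pixels -> world on plane z"
    n=cv2.undistortPoints(np.array(uv,float).reshape(-1,1,2),K(c),np.array(c['D']))[:,0]
    E=np.array(c['extrinsics']);R,t=E[:3,:3],E[:3,3]
    d=np.c_[n,np.ones(len(n))]@R; o=-R.T@t
    return o+d*((z-o[2])/d[:,2])[:,None]
def proj(c,P):
    E=np.array(c['extrinsics'])
    return cv2.projectPoints(np.array(P,float).reshape(-1,1,3),cv2.Rodrigues(E[:3,:3])[0],E[:3,3],K(c),np.array(c['D']))[0][:,0]
E
python3 - <<'E'
from h import *
for n in('top','side'):
    c=snap(n,n+'0.png'); E=np.array(c['extrinsics']); print(n,c['vertical_fov'],-E[:3,:3].T@E[:3,3],E[2,:3])
    cv2.imwrite(f'pics/{n}0.png',cv2.resize(c['pixels'][:,:,::-1],(800,600),interpolation=cv2.INTER_CUBIC))
print(r.observe())
E
```

```text
top 56.39406199512062 [0.47764364 0.00330937 1.05304722] [ 0.06196669  0.01605608 -0.99794906]
side 54.58113533753087 [ 0.42350925 -0.59565865  0.5516289 ] [ 0.13861637  0.74887623 -0.64805084]
{'clock': 0.1, 'q': array([ 1.28379943,  0.6899036 , -0.19452188,  1.566222  ,  0.15732447,
        0.90247971, -0.21509194]), 'qd': array([ 0.000507  , -0.00253306,  0.0001059 , -0.00282633, -0.00073719,
        0.00163457, -0.00040588]), 'effort': array([-3.56053184e-03, -5.28505433e+01, -1.27163619e+00, -1.53838670e+01,
       -5.25865902e-02,  1.99464608e-03,  5.67984682e-05]), 'eef_pos': array([ 0.1968737 , -0.59264279,  0.26299287]), 'tcp_rot': array([-3.13997865e+00,  1.32114351e-04,  3.20895725e-01]), 'wrist_force': array([ 0.32889078,  0.23397689, -1.17317744]), 'torque': array([-0.03546196, -0.04243631,  0.01362953]), 'grip_force': 0.0, 'grip_width': 0.0879957696007523}
```

View pics/top0.png

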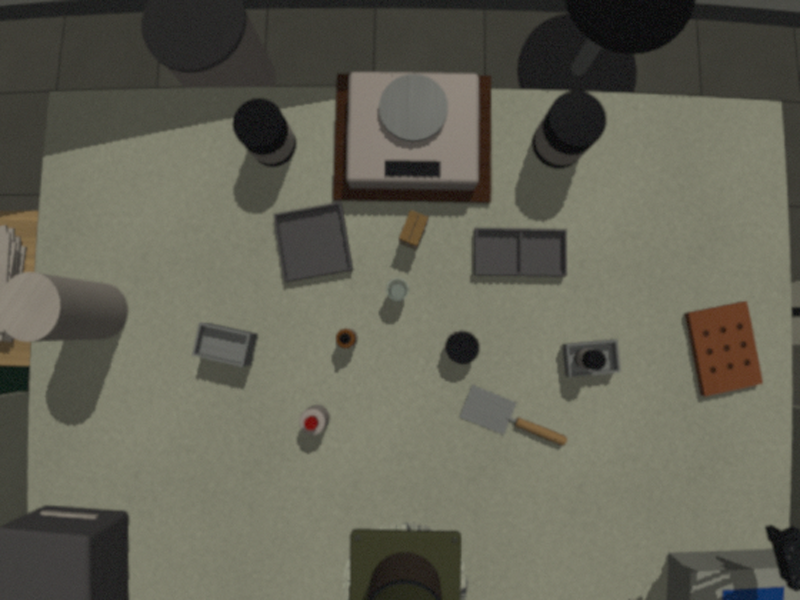

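View pics/side0.png

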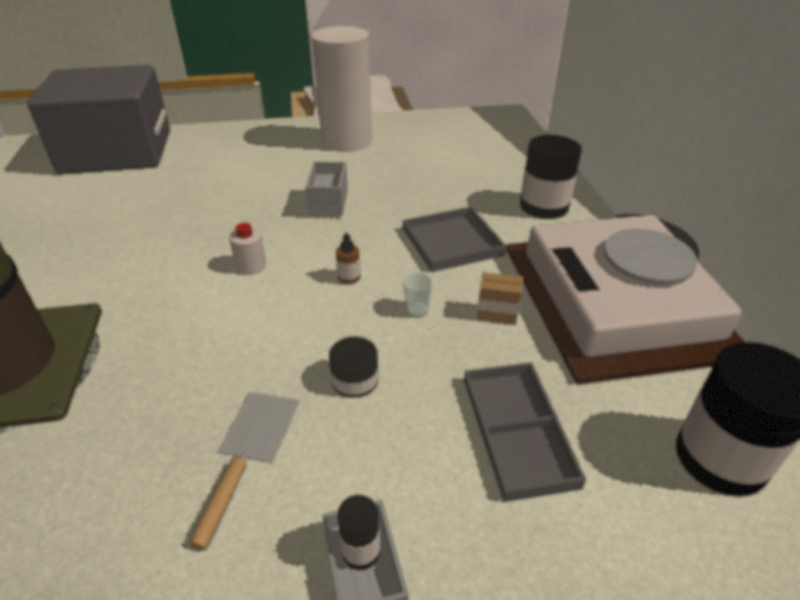

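The top view (x up, y left) shows these at 800x600 px:
- square tray (313,243)
- carton (414,229)
- oblong tray (519,254)
- beaker (397,291)
- bottle (346,339)
- squat jar (462,348)
- little tray with slim jar (591,359)
- spares (225,345)

The side view agrees with this. Next I'll measure with masks and a zoomed crop.

```bash
python3 - <<'E'
from h import *
c=snap('top'); im=c['pixels']; g=im.max(2).astype(int)
cv2.imwrite('pics/crop1.png',cv2.resize(im[135:285,125:445,::-1],None,fx=2.5,fy=2.5,interpolation=cv2.INTER_CUBIC))
hsv=cv2.cvtColor(im,cv2.COLOR_RGB2HSV); s=1.4286
def blob(name,m,u,v,z,w=30):
    u,v=int(u/s),int(v/s); M=np.zeros(m.shape,np.uint8); M[v-w:v+w,u-w:u+w]=m[v-w:v+w,u-w:u+w]
    cs=cv2.findContours(M,cv2.RETR_EXTERNAL,cv2.CHAIN_APPROX_NONE)[0]
    k=max(cs,key=cv2.contourArea); W=pt(c,k[:,0].astype(float),z)
    (cx,cy),(a,b),th=cv2.minAreaRect((W[:,:2]*1000).astype(np.float32))
    m_=cv2.moments(k); mc=pt(c,[[m_['m10']/m_['m00'],m_['m01']/m_['m00']]],z)[0]
    print(name,'rect',round(cx,1),round(cy,1),'size',round(a,1),round(b,1),'ang',round(th,1),'centroid',(mc*1000).round(1),'pxbox',cv2.boundingRect(k))
blob('squat',(g<45).astype(np.uint8),462,348,.05,16)
blob('slim',(g<45).astype(np.uint8),594,360,.075,14)
sat=((hsv[...,1]>110)&(g>45)).astype(np.uint8)
blob('carton',sat,414,229,.06,18)
blob('bottle',((hsv[...,1]>95)).astype(np.uint8),346,339,.05,14)
neutral=((hsv[...,1]<35)).astype(np.uint8)
blob('oblong',neutral,519,254,.02,40)
blob('square',neutral,313,243,.02,34)
blob('spare',neutral,225,345,.062,28)
blob('small',neutral,591,359,.034,24)
blob('beaker',neutral,397,291,.055,12)
E
```

```text
squat rect 446.6 -93.5 size 54.0 54.2 ang 45.9 centroid [446.1 -93.5  50. ] pxbox (312, 233, 23, 22)
slim rect 429.7 -321.0 size 32.5 38.2 ang 0.2 centroid [ 429.7 -321.8   75. ] pxbox (407, 245, 16, 14)
carton rect 658.6 -3.5 size 33.4 55.2 ang 69.5 centroid [658.4  -3.3  60. ] pxbox (280, 148, 19, 24)
bottle rect 459.3 115.2 size 32.7 32.6 ang 46.3 centroid [458.9 114.8  50. ] pxbox (235, 230, 14, 14)
oblong rect 616.1 -202.8 size 194.7 117.9 ang 89.9 centroid [ 623.2 -202.    20. ] pxbox (327, 157, 74, 45)
square rect 635.3 177.6 size 151.9 169.3 ang 12.3 centroid [636.  184.6  20. ] pxbox (186, 140, 63, 63)
spare rect 426.1 336.2 size 121.4 105.5 ang 80.8 centroid [435.9 332.5  62. ] pxbox (132, 224, 49, 45)
small rect 418.2 -330.0 size 92.1 124.3 ang 6.4 centroid [ 428.5 -331.7   34. ] pxbox (389, 236, 48, 39)
beaker rect 545.8 25.3 size 43.3 62.1 ang 76.9 centroid [546.9  24.2  55. ] pxbox (268, 191, 19, 24)
```

View pics/crop1.png

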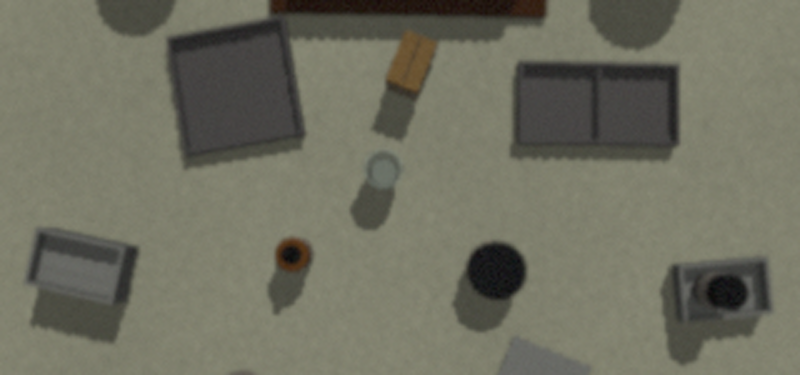

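The zoomed crop shows the rims clearly. Shadows widened the tray masks, so I'll cast the picked rim corners instead.

```bash
python3 - <<'E'
from h import *
c=snap('top')
def quad(n,uv,z):
    W=pt(c,[[125+(u+.5)/2.5-.5,135+(v+.5)/2.5-.5] for u,v in uv],z)[:,:2]*1000
    d=np.roll(W,-1,0)-W
    print(n,'c',W.mean(0).round(1),'sides',np.linalg.norm(d,axis=1).round(),'dir',np.degrees(np.arctan2(d[:,1],d[:,0])).round(1))
quad('square',[(168,38),(286,18),(303,136),(187,155)],.02)
quad('oblong',[(516,63),(679,66),(678,146),(515,145)],.02)
quad('spareA',[(38,228),(137,245),(128,303),(28,285)],.062)
quad('spareB',[(38,228),(137,245),(116,303),(28,285)],.062)
quad('small',[(673,265),(766,258),(771,313),(678,322)],.034)
# side-view refinement: crops 
s=snap('side');im=s['pixels']
a=cv2.resize(im[100:160,200:260],(396,396),interpolation=cv2.INTER_CUBIC)
b=cv2.resize(im[330:420,210:300],(396,396),interpolation=cv2.INTER_CUBIC)
cv2.imwrite('pics/crop2.png',np.hstack([a,b])[:,:,::-1])
# project candidate points into side
P=[[.446,-.0935,.05],[.4297,-.3215,.075],[.6585,-.0035,.06],[.459,.115,.054],[.546,.025,.055]]
print((proj(s,P)*1.4286).round())
E
```

```text
square c [636.5 183.3] sides [129. 129. 126. 129.] dir [ -79.6 -170.4  100.2   11.3]
oblong c [ 623.3 -202.5] sides [175.  86. 174.  88.] dir [-89.9 179.1  90.7  -0.2]
spareA c [443.8 329.1] sides [105.  60. 106.  59.] dir [-98.2 172.7  81.6  -8.2]
spareB c [443.7 332.2] sides [105.  63.  94.  59.] dir [-98.2 161.4  80.3  -8.2]
small c [ 430.2 -332.1] sides [99. 58. 99. 59.] dir [ -85.  -174.5   96.     5.5]
[[351. 350.]
 [357. 512.]
 [500. 281.]
 [346. 248.]
 [415. 279.]]
```

View pics/crop2.png

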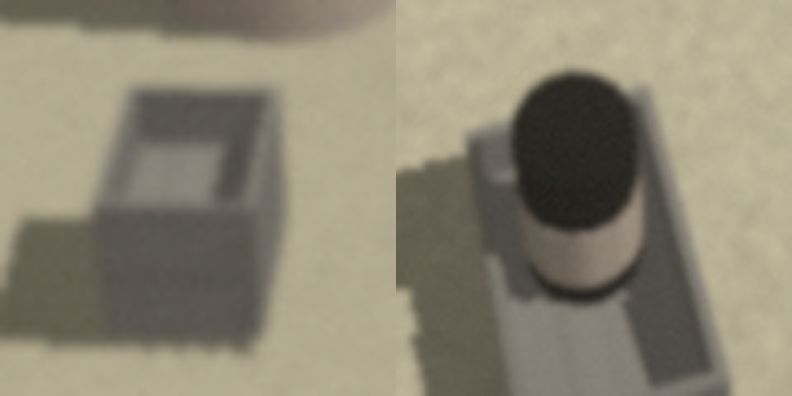

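The side crop shows the spare stack's rim at about (128,88), (278,88), (262,207), (97,207). I'll use that to pin the spares, check the height of the scale, and work out the first move.

```bash
cat >> h.py <<'E'
def go(x,y,z,yaw=None):
    "tool offset (mm) and roll (deg) from the measured pose to TCP x,y,z (mm), yaw (deg); offset is for current yaw and final yaw"
    o=r.observe(); p=np.array(o['eef_pos'])*1000; a=o['tcp_rot'][2]; d=np.array([x,y,z])-p
    yaw=np.degrees(a) if yaw is None else yaw
    f=lambda a:np.array([d[0]*np.cos(a)+d[1]*np.sin(a),d[0]*np.sin(a)-d[1]*np.cos(a),-d[2]]).round(1)
    print('tcp',p.round(1),'yaw',np.degrees(a).round(1),'rot',np.array(o['tcp_rot']).round(3),'| roll',round(np.degrees(a)-yaw,1),'| offset now-yaw',f(a),'after-roll',f(np.radians(yaw)),'t',o['clock'],'w',o['grip_width'],'F',o['grip_force'])
E
python3 - <<'E'
from h import *
s=snap('side');c=snap('top')
q=[(128,88),(278,88),(262,207),(97,207)]
W=pt(s,[[200+u/6.6-.4,100+v/6.6-.4] for u,v in q],.062)[:,:2]*1000
d=np.roll(W,-1,0)-W
print('spare side',W.round(1).tolist(),W.mean(0),np.linalg.norm(d,axis=1).round(),np.degrees(np.arctan2(d[:,1],d[:,0])).round(1))
P=lambda c:K(c)
for a,b in(((348,185),(530,222)),((478,187),(597,325))):
    A=pt(c,[np.array(a)/1.4286],np.float64(.0))[0];B=pt(s,[np.array(b)/1.4286],0.)[0]
    oa,ob=[-np.array(k['extrinsics'])[:3,:3].T@np.array(k['extrinsics'])[:3,3] for k in(c,s)]
    M=np.c_[A-oa,-(B-ob)];t=np.linalg.lstsq(M,ob-oa,rcond=None)[0]
    print('scale',oa+t[0]*(A-oa),ob+t[1]*(B-ob))
for n,a in(('bigjar base front',(555,166)),('brown front L',(335,200)),('brown front R',(490,202))):print(n,pt(c,[np.array(a)/1.4286],0.)[0])
go(446,-93.5,150,0)
E
```

```text
spare side [[423.9, 384.4], [481.9, 375.3], [467.7, 282.5], [408.2, 291.8]] [445.4087351  333.51557762] [59. 94. 60. 94.] [ -8.8 -98.7 171.1  80.4]
scale [0.73217217 0.1144356  0.07150742] [0.73980722 0.11219021 0.0732331 ]
scale [ 0.7327175  -0.11812018  0.0694605 ] [ 0.74486386 -0.12262338  0.07316637]
bigjar base front [ 0.79548464 -0.27551851  0.        ]
brown front L [0.72109905 0.14671801 0.        ]
brown front R [ 0.72195901 -0.14981442  0.        ]
tcp [ 197.  -593.   263.5] yaw 18.4 rot [-3.141  0.     0.321] | roll 18.4 | offset now-yaw [ 393.8 -395.5  113.5] after-roll [ 249.  -499.5  113.5] t 0.35 w 0.08820920319183609 F 0.0
```

Emit:
send_rows --pt "0 0 0" --pt "0 0 0" --pt "25 -50 0" --pt "25 -50 0" --pt "25 -50 0" --pt "25 -50 0" --pt "25 -50 0" --pt "25 -50 0" --pt "25 -50 0" --pt "25 -50 0" --pt "25 -50 0" --pt "24 -49.5 0" --pt "0 0 38" --pt "0 0 38" --pt "0 0 37.5" --pt "0 0 0" --roll '[9.2,9.2,0,0,0,0,0,0,0,0,0,0,0,0,0,0]' --grip 0 --squeeze 20

```text
clock: 2.35
eef_pos: [0.445, -0.0934, 0.1486]
tcp_rot: [-3.141, 0.005, 0.0]
wrist_force: [-0.4, -0.3, 0.3]
grip_width: 0.0881
grip_force: 0.0
```

Emit:
send_rows --pt "1 0 26" --pt "0 0 26" --pt "0 0 26" --pt "0 0 24.5" --pt "0 0 0" --roll '[0,0,0,0,0]'

```text
clock: 2.98
eef_pos: [0.4494, -0.0942, 0.0492]
tcp_rot: [-3.141, 0.003, -0.0]
wrist_force: [-0.6, 0.8, 0.7]
grip_width: 0.0882
grip_force: 0.0
```

Emit:
send_rows --pt "0 0 0" --pt "0 0 0" --pt "0 0 0" --pt "0 0 0" --pt "0 0 0" --pt "0 0 0" --roll '[0,0,0,0,0,0]' --grip 1 --squeeze 20

```text
clock: 3.72
eef_pos: [0.4492, -0.0943, 0.0497]
tcp_rot: [-3.141, 0.001, -0.001]
wrist_force: [-0.2, 0.3, 7.6]
grip_width: 0.06
grip_force: 20.0
```

Emit:
send_rows --pt "0 0 -20" --pt "0 0 -40" --pt "0 0 -40" --pt "30 25 0" --pt "40 34 0" --pt "40 34 0" --pt "40 34 0" --pt "24 23 0" --pt "0 0 0" --pt "0 0 0" --roll '[0,0,0,0,0,0,0,0,0,0]'

```text
clock: 4.97
eef_pos: [0.6219, -0.243, 0.1478]
tcp_rot: [-3.14, 0.005, 0.0]
wrist_force: [-0.5, -0.6, -1.5]
grip_width: 0.0594
grip_force: 20.0
```

```bash
python3 - <<'E'
from h import *
go(625,-244.5,53.5,0)
a=snap('top')['pixels'][140:230,290:440]; b=snap('side')['pixels'][210:400,290:440]
cv2.imwrite('pics/p1.png',np.hstack([cv2.resize(a,(500,300)),cv2.resize(b,(237,300))])[:,:,::-1])
E
```

```text
tcp [ 621.9 -243.   147.8] yaw 0.0 rot [-3.14   0.005  0.   ] | roll 0.0 | offset now-yaw [ 3.1  1.5 94.3] after-roll [ 3.1  1.5 94.3] t 4.975 w 0.05938546416814476 F 19.999955194070935
```

View pics/p1.png

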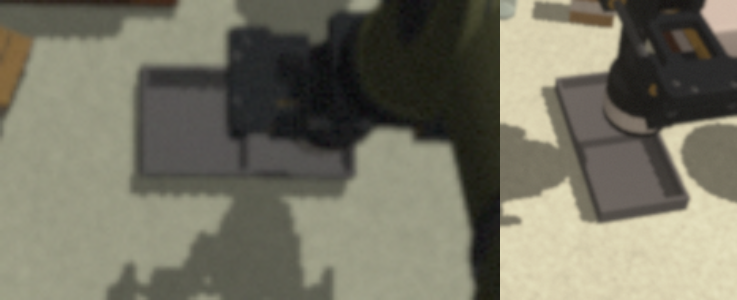

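Emit:
send_rows --pt "3 1 30" --pt "0 0 30" --pt "0 0 20" --pt "0 0 8" --pt "0 0 3" --pt "0 0 0" --pt "0 0 0" --roll '[0,0,0,0,0,0,0]'

```text
clock: 5.95
eef_pos: [0.6264, -0.2454, 0.0583]
tcp_rot: [-3.142, 0.001, -0.0]
wrist_force: [-0.9, 0.1, -0.9]
grip_width: 0.0596
grip_force: 20.0
```

Emit:
send_rows --pt "0 0 2.5" --pt "0 0 2" --pt "0 0 0" --roll '[0,0,0]'

```text
clock: 6.32
eef_pos: [0.6259, -0.2452, 0.0538]
tcp_rot: [-3.141, 0.002, -0.0]
wrist_force: [-1.9, 0.3, 5.9]
grip_width: 0.0594
grip_force: 20.0
```

Emit:
send_rows --pt "0 0 0" --pt "0 0 0" --pt "0 0 0" --pt "0 0 -10" --pt "0 0 -30" --pt "0 0 -30" --pt "0 0 -30" --pt "0 0 0" --pt "-23 -50 0" --pt "-24 -51.5 0" --pt "-24 -51.5 0" --pt "-24 -51.5 0" --pt "-24 -51.5 0" --pt "-24 -51.5 0" --pt "-24 -51.5 0" --pt "0 0 0" --pt "0 0 0" --roll '[0,0,0,0,0,0,0,0,0,0,0,0,0,0,0,0,0]' --grip 0

```text
clock: 8.45
eef_pos: [0.4592, 0.1133, 0.1532]
tcp_rot: [3.141, 0.003, -0.0]
wrist_force: [-0.4, -0.2, -0.3]
grip_width: 0.088
grip_force: 0.0
```

```bash
python3 - <<'E'
from h import *
go(459,115,50,0)
a=snap('side')['pixels'][120:290,200:420]
cv2.imwrite('pics/p2.png',cv2.resize(a,None,fx=2.5,fy=2.5)[:,:,::-1])
E
```

```text
tcp [459.2 113.3 153.2] yaw -0.0 rot [ 3.141e+00  3.000e-03 -0.000e+00] | roll -0.0 | offset now-yaw [ -0.2  -1.7 103.2] after-roll [ -0.2  -1.7 103.2] t 8.45 w 0.08803244941864738 F 0.0
```

View pics/p2.png

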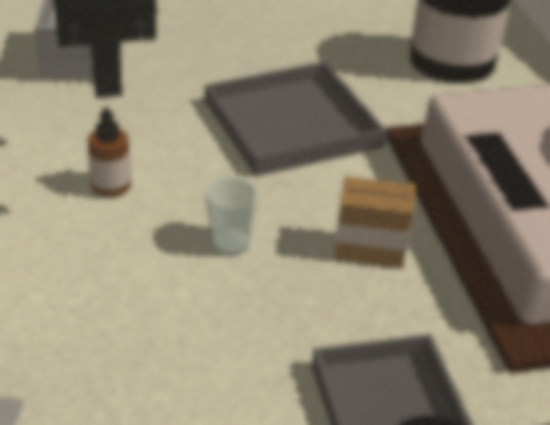

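The jaws are centred over the bottle, and the beaker and carton are undisturbed.

Emit:
send_rows --pt "0 -1.5 30" --pt "0 0 30" --pt "0 0 28" --pt "0 0 15" --pt "0 0 0" --pt "0 0 0" --roll '[0,0,0,0,0,0]'

```text
clock: 9.25
eef_pos: [0.4595, 0.115, 0.0512]
tcp_rot: [-3.141, 0.002, -0.001]
wrist_force: [-0.0, 0.2, 1.1]
grip_width: 0.0882
grip_force: 0.0
```

Emit:
send_rows --pt "0 0 0" --pt "0 0 0" --pt "0 0 0" --pt "0 0 0" --pt "0 0 0" --pt "0 0 0" --pt "0 0 0" --pt "0 0 0" --roll '[0,0,0,0,0,0,0,0]' --grip 1 --squeeze 18

```text
clock: 10.25
eef_pos: [0.4589, 0.1154, 0.0505]
tcp_rot: [-3.141, 0.003, -0.0]
wrist_force: [-0.5, -1.3, 0.4]
grip_width: 0.0354
grip_force: 18.0
```

Emit:
send_rows --pt "0 0 -20" --pt "0 0 -40" --pt "0 0 -40" --pt "20 35 0" --pt "28 46 0" --pt "28 46 0" --pt "28 46 0" --pt "28 46 0" --pt "20 32 0" --pt "12 19.5 0" --pt "0 0 20" --pt "0 0 30" --pt "0 0 25" --pt "0 0 12" --pt "0 0 4" --pt "0 0 0" --pt "0 0 0" --roll '[0,0,0,0,0,0,0,0,0,0,0,0,0,0,0,0,0]'

```text
clock: 12.38
eef_pos: [0.6235, -0.1553, 0.0599]
tcp_rot: [-3.141, 0.001, -0.0]
wrist_force: [-1.1, 0.7, -0.4]
grip_width: 0.0355
grip_force: 18.0
```

Emit:
send_rows --pt "0 0 3" --pt "0 0 2" --pt "0 0 0.5" --pt "0 0 0" --roll '[0,0,0,0]'

```text
clock: 12.88
eef_pos: [0.623, -0.1552, 0.0546]
tcp_rot: [-3.141, 0.002, -0.0]
wrist_force: [-1.9, -0.3, 7.5]
grip_width: 0.0355
grip_force: 18.0
```

Emit:
send_rows --pt "0 0 0" --pt "0 0 0" --pt "0 0 0" --pt "0 0 0" --pt "0 0 -10" --pt "0 0 -30" --pt "0 0 -30" --pt "0 0 -30" --roll '[0,0,0,0,0,0,0,0]' --grip 0.36

```text
clock: 13.88
eef_pos: [0.6232, -0.1552, 0.1551]
tcp_rot: [-3.141, 0.002, -0.0]
wrist_force: [-0.0, 0.3, 0.2]
grip_width: 0.0561
grip_force: 0.0
```

Emit:
send_rows --pt "11 -50 0" --pt "12 -50 0" --pt "12 -51 0" --pt "0 0 0" --pt "0 0 0" --pt "0 0 0" --pt "0 0 0" --roll '[0,0,0,10.2,10.3,0,0]' --grip 0

```text
clock: 14.75
eef_pos: [0.6582, -0.0043, 0.1538]
tcp_rot: [3.141, 0.003, -0.355]
wrist_force: [0.1, -0.7, -0.3]
grip_width: 0.0882
grip_force: 0.0
```

```bash
python3 - <<'E'
from h import *
go(658.5,-3.5,48,-20.5)
a=snap('top')['pixels'][120:290,200:420]; b=snap('side')['pixels'][150:380,270:450]
cv2.imwrite('pics/p3.png',np.hstack([cv2.resize(a,(480,371)),cv2.resize(b,(290,371))])[:,:,::-1])
E
```

```text
tcp [658.2  -4.3 153.8] yaw -20.4 rot [ 3.141e+00  3.000e-03 -3.550e-01] | roll 0.1 | offset now-yaw [  0.   -0.8 105.8] after-roll [  0.   -0.8 105.8] t 14.75 w 0.08817722308407672 F 0.0
```

View pics/p3.png

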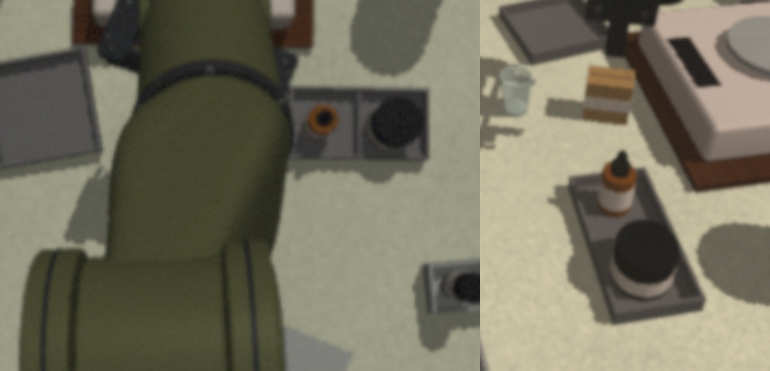

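The squat jar and bottle both stand upright in their compartments. The gripper is over the carton, so I'll go down.

Emit:
send_rows --pt "0 -0.5 30" --pt "0 0 30" --pt "0 0 28" --pt "0 0 13.5" --pt "0 0 0" --pt "0 0 0" --roll '[0,0,0,0,0,0]'

```text
clock: 15.6
eef_pos: [0.6589, -0.0037, 0.053]
tcp_rot: [-3.141, 0.001, -0.358]
wrist_force: [0.6, -1.2, 0.9]
grip_width: 0.0878
grip_force: 0.0
```

Emit:
send_rows --pt "0 0 0" --pt "0 0 0" --pt "0 0 0" --pt "0 0 0" --pt "0 0 0" --pt "0 0 0" --pt "0 0 0" --pt "0 0 0" --roll '[0,0,0,0,0,0,0,0]' --grip 1 --squeeze 15

```text
clock: 16.6
eef_pos: [0.658, -0.0036, 0.0519]
tcp_rot: [3.141, 0.003, -0.358]
wrist_force: [1.1, -0.0, -0.4]
grip_width: 0.0359
grip_force: 15.0
```

Emit:
send_rows --pt "0 0 -20" --pt "0 0 -40" --pt "0 0 -40" --pt "0 0 0" --pt "0 0 0" --pt "0 0 0" --pt "7 -32 0" --pt "10 -47 0" --pt "10 -47 0" --pt "9 -42 0" --pt "4.5 -19.8 0" --pt "0 0 0" --pt "0 0 30" --pt "0 0 30" --pt "0 0 20" --pt "0 0 10" --pt "0 0 0" --pt "0 0 0" --roll '[0,0,0,-10.3,-10.3,-10.3,0,0,0,0,0,0,0,0,0,0,0,0]'

```text
clock: 18.85
eef_pos: [0.6649, 0.1884, 0.0631]
tcp_rot: [-3.14, 0.001, 0.181]
wrist_force: [-0.8, -0.2, -0.2]
grip_width: 0.0361
grip_force: 15.0
```

Emit:
send_rows --pt "0 0 3.5" --pt "0 0 2.5" --pt "0 0 1.5" --pt "0 0 0" --roll '[0,0,0,0]'

```text
clock: 19.35
eef_pos: [0.6642, 0.1886, 0.0558]
tcp_rot: [-3.141, 0.002, 0.181]
wrist_force: [-1.8, -0.8, 7.3]
grip_width: 0.0358
grip_force: 15.0
```

Emit:
send_rows --pt "0 0 0" --pt "0 0 0" --pt "0 0 0" --pt "0 0 0" --pt "0 0 -10" --pt "0 0 -30" --pt "0 0 -40" --pt "0 0 -40" --pt "0 0 0" --roll '[0,0,0,0,0,0,0,0,0]' --grip 0

```text
clock: 20.48
eef_pos: [0.6669, 0.1891, 0.1792]
tcp_rot: [-3.139, -0.006, 0.181]
wrist_force: [0.3, 0.3, -0.6]
grip_width: 0.0883
grip_force: 0.0
```

Emit:
send_rows --pt "-32.3 46 0" --pt "-32.3 46 0" --pt "-32.3 46 0" --pt "-32.3 46 0" --pt "-32.3 46 0" --pt "-32.3 46 0" --pt "-32.3 46 0" --pt "-32.3 46 0" --pt "-32.3 46 0" --pt "-32 45.3 0" --pt "0 0 0" --pt "0 0 0" --roll '[0,0,0,0,0,0,0,0,0,0,0,0]'

```text
clock: 21.98
eef_pos: [0.4297, -0.321, 0.1745]
tcp_rot: [-3.139, 0.003, 0.181]
wrist_force: [0.6, 1.4, -0.5]
grip_width: 0.0878
grip_force: 0.0
```

```bash
python3 - <<'E'
from h import *
go(429.7,-321.5,72)
a=snap('top')['pixels'][120:290,170:300]; b=snap('side')['pixels'][250:420,180:330]
cv2.imwrite('pics/p4.png',np.hstack([cv2.resize(a,(283,371)),cv2.resize(b,(327,371))])[:,:,::-1])
E
```

```text
tcp [ 429.7 -321.   174.5] yaw 10.4 rot [-3.139e+00  3.000e-03  1.810e-01] | roll 0.0 | offset now-yaw [-1.000e-01  5.000e-01  1.025e+02] after-roll [-1.000e-01  5.000e-01  1.025e+02] t 21.975 w 0.0877614611415669 F 0.0
```

View pics/p4.png

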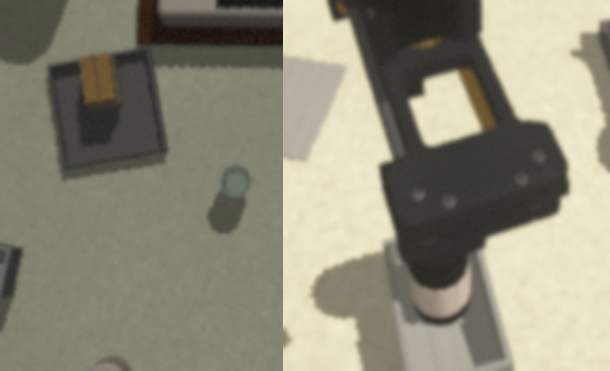

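The carton stands squarely in the square tray. The gripper is over the slim jar.

Emit:
send_rows --pt "0 0.5 30" --pt "0 0 30" --pt "0 0 28" --pt "0 0 14" --pt "0 0 0" --pt "0 0 0" --roll '[0,0,0,0,0,0]'

```text
clock: 22.82
eef_pos: [0.4303, -0.322, 0.0737]
tcp_rot: [-3.141, 0.001, 0.182]
wrist_force: [0.7, 0.2, 0.1]
grip_width: 0.0881
grip_force: 0.0
```

Emit:
send_rows --pt "0 0 0" --pt "0 0 0" --pt "0 0 0" --pt "0 0 0" --pt "0 0 0" --pt "0 0 0" --pt "0 0 0" --pt "0 0 0" --roll '[0,0,0,0,0,0,0,0]' --grip 1 --squeeze 15

```text
clock: 23.82
eef_pos: [0.4296, -0.3221, 0.0729]
tcp_rot: [-3.141, 0.003, 0.181]
wrist_force: [-0.1, -0.6, 0.8]
grip_width: 0.0357
grip_force: 14.9
```

Emit:
send_rows --pt "0 0 -20" --pt "0 0 -45" --pt "0 0 -45" --pt "14 -24 0" --pt "26 -46 0" --pt "28 -49 0" --pt "28 -49 0" --pt "28 -49 0" --pt "28 -49 0" --pt "28 -49 0" --pt "28 -49 0" --pt "26 -46 0" --pt "18 -31 0" --pt "10.7 -18.7 0" --pt "0 0 0" --pt "0 0 0" --roll '[0,0,0,0,0,0,0,0,0,0,0,0,0,0,0,0]'

```text
clock: 25.82
eef_pos: [0.6048, 0.1756, 0.1823]
tcp_rot: [3.141, 0.004, 0.18]
wrist_force: [0.5, 0.2, -0.7]
grip_width: 0.0354
grip_force: 14.9
```

```bash
python3 - <<'E'
from h import *
go(605,177.5,67)
E
```

```text
tcp [604.8 175.6 182.3] yaw 10.3 rot [3.141 0.004 0.18 ] | roll 0.0 | offset now-yaw [  0.5  -1.8 115.3] after-roll [  0.5  -1.8 115.3] t 25.825 w 0.03535512571999475 F 14.931727641087491
```

Emit:
send_rows --pt "0 -1.5 30" --pt "0 0 35" --pt "0 0 28" --pt "0 0 13" --pt "0 0 3" --pt "0 0 0" --pt "0 0 0" --roll '[0,0,0,0,0,0,0]'

```text
clock: 26.7
eef_pos: [0.6055, 0.179, 0.0747]
tcp_rot: [-3.14, 0.001, 0.181]
wrist_force: [0.2, 0.2, 0.3]
grip_width: 0.0358
grip_force: 14.9
```

Emit:
send_rows --pt "0 0 4" --pt "0 0 2.5" --pt "0 0 1.3" --pt "0 0 0" --roll '[0,0,0,0]'

```text
clock: 27.2
eef_pos: [0.6051, 0.1788, 0.0667]
tcp_rot: [-3.141, 0.002, 0.181]
wrist_force: [-1.3, -0.4, 6.6]
grip_width: 0.036
grip_force: 14.9
```

Emit:
send_rows --pt "0 0 0" --pt "0 0 0" --pt "0 0 0" --pt "0 0 0" --pt "0 0 -10" --pt "0 0 -30" --pt "0 0 -35" --pt "0 0 -35" --pt "0 0 0" --roll '[0,0,0,0,0,0,0,0,0]' --grip 0

```text
clock: 28.32
eef_pos: [0.6071, 0.1795, 0.1794]
tcp_rot: [-3.139, -0.004, 0.181]
wrist_force: [0.2, -0.5, 0.2]
grip_width: 0.0881
grip_force: 0.0
```

```bash
python3 - <<'E'
from h import *
a=snap('top')['pixels'][225:285,380:460]; b=snap('side')['pixels'][320:420,210:310]
cv2.imwrite('pics/p5.png',np.hstack([cv2.resize(a,(400,300),interpolation=cv2.INTER_CUBIC),cv2.resize(b,(300,300),interpolation=cv2.INTER_CUBIC)])[:,:,::-1])
E
```

```text
(no output)
```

View pics/p5.png

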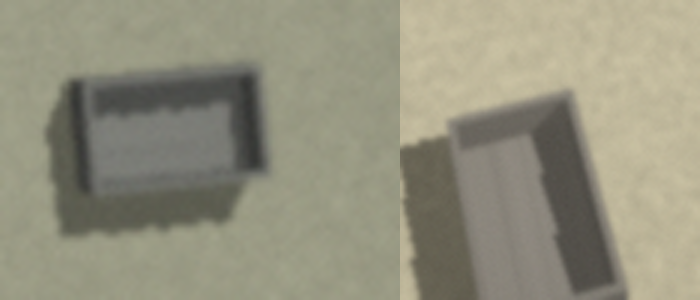

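The empty tray stands where it was, with rim corners at about (80,78), (260,65), (268,173), (90,192) in the left crop.

```bash
python3 - <<'E'
from h import *
c=snap('top');s=snap('side')
def rep(W):
    W=W[:,:2]*1000;d=np.roll(W,-1,0)-W
    print(W.round(1).tolist(),'c',W.mean(0).round(1),np.linalg.norm(d,axis=1).round(1),np.degrees(np.arctan2(d[:,1],d[:,0])).round(1))
rep(pt(c,[[380+(u+.5)/5-.5,225+(v+.5)/5-.5] for u,v in[(80,78),(260,65),(268,173),(90,192)]],.034))
rep(pt(s,[[210+(u-400+.5)/3-.5,320+(v+.5)/3-.5] for u,v in[(448,121),(573,90),(626,292)]],.034))
go(430,-335,177,95)
E
```

```text
[[456.4, -284.4], [464.4, -380.0], [408.1, -384.5], [397.3, -290.1]] c [ 431.6 -334.8] [95.9 56.5 95.  59.4] [ -85.2 -175.5   96.6    5.5]
[[397.5, -294.7], [456.1, -288.6], [464.9, -383.4]] c [ 439.5 -322.2] [ 58.9  95.3 111.4] [  6.  -84.7 127.2]
tcp [604.3 178.6 174.9] yaw 10.4 rot [-3.141  0.005  0.181] | roll -84.6 | offset now-yaw [-264.1  473.8   -2.1] after-roll [-496.5 -218.4   -2.1] t 28.525 w 0.08804170317308159 F 0.0
```

Emit:
send_rows --pt "-26.3 47.6 0" --pt "-26.3 47.6 0" --pt "-26.3 47.6 0" --pt "-26.3 47.6 0" --pt "-26.3 47.6 0" --pt "-26.3 47.6 0" --pt "-26.3 47.6 0" --pt "-26.3 47.6 0" --pt "-26.3 47.6 0" --pt "-26.3 47.6 0" --pt "0 0 0" --pt "0 0 0" --pt "0 0 0" --pt "0 0 0" --pt "0 0 0" --pt "0 0 0" --pt "0 0 0" --pt "0 0 0" --pt "0 0 0" --pt "0 0 0" --roll '[0,0,0,0,0,0,0,0,0,0,-10.6,-10.6,-10.6,-10.6,-10.6,-10.6,-10.6,-10.6,0,0]'

```text
clock: 31.02
eef_pos: [0.4319, -0.3366, 0.1755]
tcp_rot: [-3.138, -0.002, 1.658]
wrist_force: [0.4, 0.3, -0.0]
grip_width: 0.088
grip_force: 0.0
```

```bash
python3 - <<'E'
from h import *
go(431.5,-337,33,95.4)
b=snap('side')['pixels'][230:420,180:330]; a=snap('top')['pixels'][120:240,170:300]
cv2.imwrite('pics/p6.png',np.hstack([cv2.resize(a,(411,380)),cv2.resize(b,(300,380))])[:,:,::-1])
E
```

```text
tcp [ 431.9 -336.6  175.5] yaw 95.0 rot [-3.138e+00 -2.000e-03  1.658e+00] | roll -0.4 | offset now-yaw [ -0.4  -0.4 142.5] after-roll [ -0.4  -0.4 142.5] t 31.025 w 0.08801330671526958 F 0.0
```

View pics/p6.png

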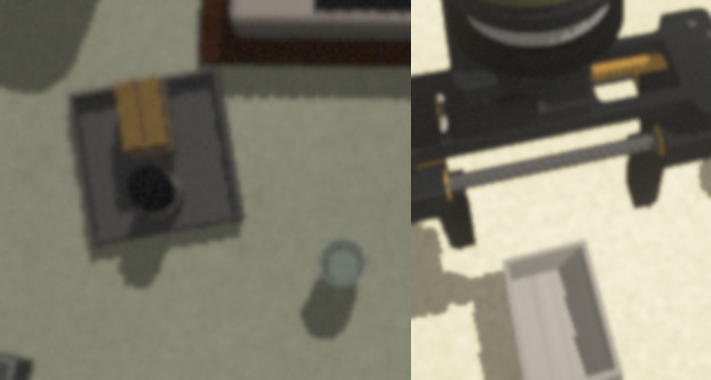

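Slim jar and carton stand in the square tray. Next is the little tray.

Emit:
send_rows --pt "0 0 35" --pt "0 0 35" --pt "0 0 35" --pt "0 0 25" --pt "0 0 9" --pt "0 0 0" --pt "0 0 0" --roll '[0,0,0,0,0,0,0]'

```text
clock: 32.0
eef_pos: [0.4325, -0.337, 0.038]
tcp_rot: [-3.14, 0.0, 1.661]
wrist_force: [0.1, 0.2, 0.1]
grip_width: 0.0882
grip_force: 0.0
```

Emit:
send_rows --pt "0 0 3.5" --pt "0 0 0" --roll '[0,0]'

```text
clock: 32.25
eef_pos: [0.4318, -0.3369, 0.0338]
tcp_rot: [-3.139, -0.0, 1.661]
wrist_force: [-0.2, -0.6, -0.2]
grip_width: 0.0884
grip_force: 0.0
```

Emit:
send_rows --pt "0 0 0" --pt "0 0 0" --pt "0 0 0" --pt "0 0 0" --pt "0 0 0" --pt "0 0 0" --roll '[0,0,0,0,0,0]' --grip 1 --squeeze 25

```text
clock: 33.0
eef_pos: [0.4316, -0.3367, 0.0336]
tcp_rot: [-3.139, -0.001, 1.661]
wrist_force: [-0.8, 0.1, 0.4]
grip_width: 0.0597
grip_force: 25.0
```

Emit:
send_rows --pt "0 0 -30" --pt "0 0 -50" --pt "0 0 -50" --pt "0 0 0" --pt "0 0 0" --pt "20 -2.7 0" --pt "40 -5.3 0" --pt "50 -6.6 0" --pt "50 -6.6 0" --pt "50 -6.6 0" --pt "50 -6.6 0" --pt "50 -6.6 0" --pt "50 -6.6 0" --pt "50 -6.6 0" --pt "50 -6.6 0" --pt "50 -6.6 0" --pt "50 -6.6 0" --pt "50 -6.6 0" --pt "35 -4.7 0" --pt "20 -2.7 0" --roll '[0,0,0,7,7,0,0,0,0,0,0,0,0,0,0,0,0,0,0,0]'

```text
clock: 35.5
eef_pos: [0.4466, 0.3362, 0.1638]
tcp_rot: [-3.138, -0.001, 1.419]
wrist_force: [0.3, 0.2, -0.5]
grip_width: 0.0601
grip_force: 25.0
```

```bash
python3 - <<'E'
from h import *
go(445,334,90,81.3)
b=snap('side')['pixels'][60:180,170:290]; a=snap('top')['pixels'][190:290,110:210]
cv2.imwrite('pics/p7.png',np.hstack([cv2.resize(a,(390,390)),cv2.resize(b,(390,390))])[:,:,::-1])
E
```

```text
tcp [446.6 336.2 163.8] yaw 81.3 rot [-3.138e+00 -1.000e-03  1.419e+00] | roll 0.0 | offset now-yaw [-2.4 -1.2 73.8] after-roll [-2.4 -1.2 73.8] t 35.5 w 0.0600528031464109 F 24.980221528094262
```

View pics/p7.png

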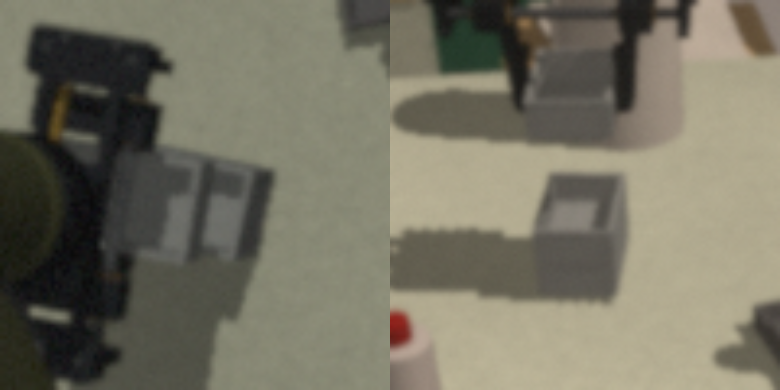

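The tray is held level just above the stack. I'll compare near-edge positions of both rims.

```bash
python3 - <<'E'
from h import *
c=snap('top');s=snap('side')
T=lambda L:[[110+(u+.5)/3.9-.5,190+(v+.5)/3.9-.5] for u,v in L]
S=lambda L:[[170+(u-390+.5)/3.25-.5,60+(v+.5)/3.25-.5] for u,v in L]
def m(n,c,L,z):
    W=pt(c,L,z)[:,:2]*1000;print(n,W.round(1).tolist(),'mid',W.mean(0).round(1),'len',np.linalg.norm(W[1]-W[0]).round(1))
m('top held near edge',c,T([(212,166),(190,262)]),.164)
m('top spare near edge',c,T([(257,170),(240,257)]),.062)
m('side held near edge',s,S([(527,102),(613,102)]),.164)
m('side held bottom(6mm)',s,S([(527,140),(613,140)]),.136)
m('side spare near',s,S([(534,238),(618,238)]),.062)
d=48*np.array([np.cos(np.radians(81.3)),np.sin(np.radians(81.3))])
print('expected near mid held',np.array([446.6,336.2])-d,'spare',np.array([445,334])-d)
E
```

```text
top held near edge [[467.3, 281.4], [410.7, 292.8]] mid [439.  287.1] len 57.7
top spare near edge [[464.2, 283.2], [407.2, 292.7]] mid [435.7 288. ] len 57.8
side held near edge [[412.9, 289.4], [471.6, 280.4]] mid [442.3 284.9] len 59.4
side held bottom(6mm) [[410.0, 289.5], [469.8, 280.2]] mid [439.9 284.8] len 60.5
side spare near [[407.1, 282.7], [468.1, 273.1]] mid [437.6 277.9] len 61.8
expected near mid held [439.33948063 288.75229343] spare [437.73948063 286.55229343]
```

Emit:
send_rows --pt "0 -3 20" --pt "0 0 25" --pt "0 0 15" --pt "0 0 5" --pt "0 0 0" --pt "0 0 0" --roll '[0,0,0,0,0,0]'

```text
clock: 36.45
eef_pos: [0.4444, 0.3346, 0.0995]
tcp_rot: [-3.14, -0.001, 1.417]
wrist_force: [0.6, 0.5, -0.7]
grip_width: 0.0599
grip_force: 25.0
```

```bash
python3 - <<'E'
from h import *
go(443.5,336.5,90,81.3)
b=snap('side')['pixels'][80:160,185:265]; a=snap('top')['pixels'][210:280,120:190]
cv2.imwrite('pics/p8.png',np.hstack([cv2.resize(a,(390,480)),cv2.resize(b,(400,480))])[:,:,::-1])
E
```

```text
tcp [444.4 334.6  99.5] yaw 81.2 rot [-3.140e+00 -1.000e-03  1.417e+00] | roll -0.1 | offset now-yaw [ 1.7 -1.2  9.5] after-roll [ 1.7 -1.2  9.5] t 36.45 w 0.05990678475726664 F 24.980493772309273
```

View pics/p8.png

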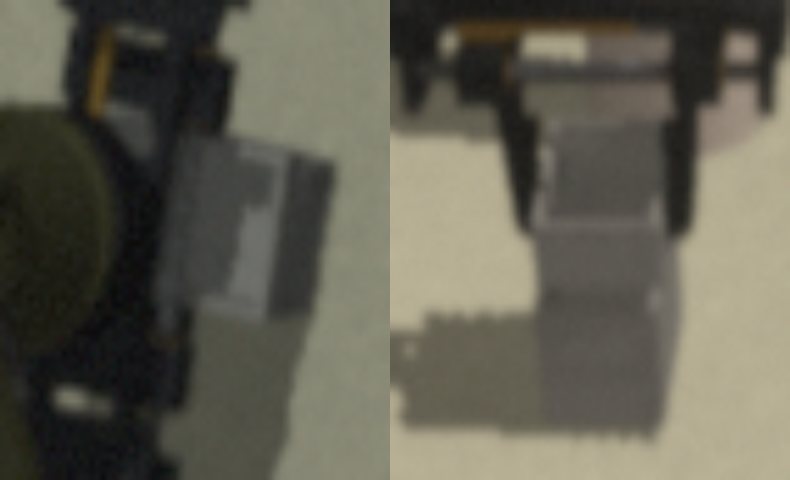

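The held tray lines up with the stack in both views. I'll lower it gently.

Emit:
send_rows --pt "1 0 4" --pt "0 0 3" --pt "0 0 1.5" --pt "0 0 0" --pt "0 0 0" --roll '[0,0,0,0,0]'

```text
clock: 37.17
eef_pos: [0.4441, 0.3354, 0.0904]
tcp_rot: [-3.139, -0.0, 1.417]
wrist_force: [0.2, -0.1, -1.0]
grip_width: 0.0601
grip_force: 25.0
```

Emit:
send_rows --pt "0 0 1.2" --pt "0 0 0" --roll '[0,0]'

```text
clock: 37.42
eef_pos: [0.4442, 0.3355, 0.0896]
tcp_rot: [-3.139, -0.0, 1.417]
wrist_force: [0.1, -0.7, 4.0]
grip_width: 0.0597
grip_force: 25.0
```

Emit:
send_rows --pt "0 0 0" --pt "0 0 0" --pt "0 0 0" --pt "0 0 0" --pt "0 0 0" --pt "0 0 -10" --pt "0 0 -40" --pt "0 0 -40" --pt "0 0 -40" --pt "0 0 0" --roll '[0,0,0,0,0,0,0,0,0,0]' --grip 0

```text
clock: 38.67
eef_pos: [0.4458, 0.3368, 0.2228]
tcp_rot: [3.14, -0.006, 1.417]
wrist_force: [-0.8, 0.4, 0.5]
grip_width: 0.0882
grip_force: 0.0
```

Emit:
send_rows --pt "-50 0 0" --pt "-50 0 0" --pt "-50 0 0" --pt "-50 0 0" --pt "-50 0 0" --pt "0 0 0" --roll '[0,0,0,0,0,0]'

```text
clock: 39.42
eef_pos: [0.4044, 0.0836, 0.2185]
tcp_rot: [-3.136, 0.004, 1.41]
wrist_force: [-0.5, 0.7, -0.4]
grip_width: 0.0882
grip_force: 0.0
```

```bash
python3 - <<'E'
from h import *
b=snap('side')['pixels'][80:380,180:420]; a=snap('top')['pixels'][135:285,125:245]
cv2.imwrite('pics/p9.png',np.hstack([cv2.resize(a,(400,500)),cv2.resize(b,(400,500))])[:,:,::-1])
E
```

```text
(no output)
```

View pics/p9.png

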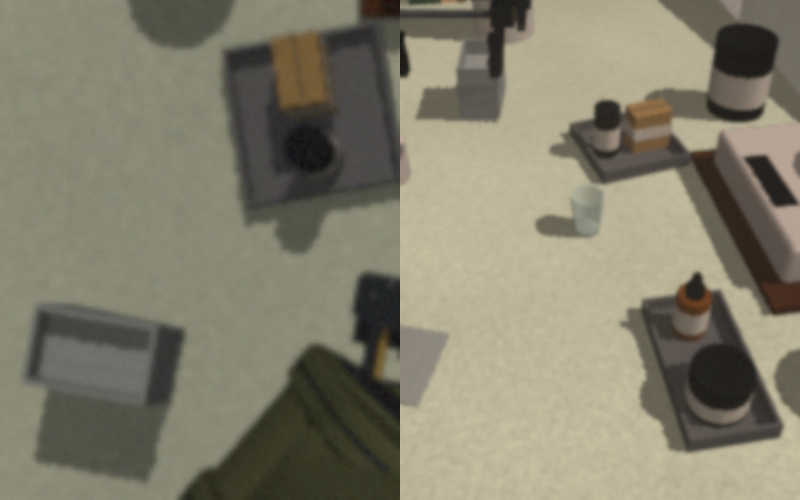

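The stack is squarely nested: contact came at 56 mm. All four goods stand upright in their trays, and the beaker is untouched.

```bash
python3 -c "
from cell import r
print(r.sign_off())"
```

```text
the job is handed in; nothing more can be done
None
```

Both orders are made up, the little steel tray is nested on the two spares, and the beaker was left where it stood; I handed the job in at about 39.5 s, but the sign-off returned no verdict.

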